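# Roll two can capacitors onto the inspection line

## Robot

A 7-joint arm with a two-finger parallel gripper is mounted at the origin on the work surface. World frame = base frame: x ahead of the robot, y to its left, z up, the work surface at z = 0. Lengths are in m, angles in rad, forces in N, time in s.
With the tool pointing down it reaches from about 0.425 to 0.95 m from the base axis. Payload 4.7 kg.
Tool frame: the origin (TCP) lies at the very end of the fingers, on their centre line; the grasp point (between the pads) lies 19 mm behind it; z points along the fingers, y is the line along which they close (so a half turn about z gives the same grasp; the last joint's range is limited). The gripper opens to 87 mm and grips with 3 to 60 N. Pads are 19 mm wide; open, the fingers measure 117 mm over their backs; the gripper's body (75 mm by 190 mm) begins 51 mm behind the grasp point.
Start: joints at [1.215, 0.469, -0.049, 1.532, 0.024, 1.141, -0.082], TCP at [0.217, -0.639, 0.223] pointing down, gripper open.
Joint ranges: [-2.59, 2.59], [-0.33, 1.99], [-1.39, 1.29], [0.1, 2.45], [-1.04, 4.18], [0.21, 1.99], [-2.66, 2.66]. Speed limits (rad/s): [2.57, 2.57, 3.14, 3.14, 3.14, 3.14, 3.14].

## Interface

Orientations are given as a unit quaternion [w, x, y, z].
In Python, from bench import env gives the robot as it stands.
- The arm moves only by the tool play_rows, never from a script. Its argument "increments" is a list that holds one entry, the list of rows, each a list of 7 numbers: the shift along the world's x, y, z in m, then the turn, a rotation vector about the world's x, y, z in degrees, then the opening, from -1 (shut) to 1 (fully open), so that 0 is half open. A call has 1 to 10 rows; each row is the pose to reach, as a shift and turn from the pose commanded when the call began; what a row does not reach only later rows make up. A row lasts 1/12 s, in which the tool goes at most 41.7 mm and 7.16 degrees, less where a joint would pass 70% of its speed; a pose out of reach is approached as far as the arm can. A call with a gripper value outside its range is refused whole. The fingers move at their own pace and stop on an object; "grip_force" is the grip in N (left out, the last holds). Time passes only in rows, so rows that repeat a pose let the fingers close. It gives the time, the measured TCP pose, the force, the opening and the grip force at its end, in the units of the state.
- env.get_obs(): the state, without advancing time (a new reading comes with each control period).
- env.get_image(name): name is "side" or "top" or "wrist"; returns a dict with "pixels" (480x640x3 uint8, red, green, blue), "K" (3x3 intrinsics, pixels), "position" and "orientation" of the camera in the world. Camera axes: x right, y up, looking along -z (the intrinsics and any distortion apply to the point x, -y, -z); pixel columns grow to the right and rows downward; lengths in m; the calibration is good to about 2 mm. A picture is of the moment at which its call begins. There is no depth.
- env.sign_off(): hands the job in; it is judged then, once.
Trained networks look in a picture, given as the dict that the camera call returned (one of the last four; its "shot" number tells which), for a name from the list of things; names that differ only in an ending like _2 or _b are one class to them, and where a whole thing is asked for, a point or a joint stands for the part that bears it (a point fixed in the world has none). Each returns a list of dicts, best first, with "p" (0 to 1); they miss things now and then, are a little off and sometimes report something else, mostly with a low value. They report only what shows in the picture. A call takes as long as a camera call. They do not tell look-alikes from the thing itself.
- env.outline_of(label, picture): "pixels" (480x640 bool, what is visible of it) and "bbox" ([left, top, right, bottom] in pixels, round what is visible of it).
The state is a dict: "clock": time; "joint_positions": joint angles; "joint_velocities": joint speeds; "joint_efforts": joint torques, N m; "tcp_pos": TCP position; "tool_rot": TCP orientation; "wrist_force": force on the tool from outside, world axes, zero at the start; "wrist_torque": the same for the moment, N m; "finger_gap": finger opening in m; "grip_force": force on a finger pad.
Only numpy, scipy, OpenCV 4.12 (cv2) and the standard library are available. Lean on these libraries where they do the work, as an engineer would, in place of code of your own. Each camera call takes 0.05 s, during which the arm holds its last target. There are 200 camera calls.

## Task

Line up the two lying can capacitors for inspection: rest the fingertips on top of the larger one and push its top sideways so that it rolls over the plate, in as many strokes as you need, until it lies still along the black line, centred across it; then roll the smaller one onto the same line in the same way. Push them on top only, not from low on their sides, and do not drag or lift them; leave the other parts on and beside the plate where they stand, and finish with the hand clear.

Things in the scene. Friction and masses are not known exactly. Their poses are not given: they have to be found in the camera images.
- plate: Grey inspection plate fixed on the bench, 270 x 380 mm, 4 mm thick; a black line 8 mm wide and 250 mm long is painted across its top. Origin: centre of its underside, on the bench, straight below the middle of the line. x: along the line; y: across the line, in the plate; z: up.
- line (a point): Middle of the black line, on the plate's top face (4 mm above the bench); axes as the plate's. The capacitors roll on the plate without slipping: a fingertip pressing lightly (3 to 6 N) on top of one and moved sideways carries its centre half as far as the fingertip moves, and once let go it stops within a few mm.
- big_cap: Larger can capacitor: plain black cylinder, diameter 40 mm, length 80 mm, about 130 g (hidden variation), lying loose on the plate roughly parallel to the line, its axis 70 to 100 mm to one side of it. Origin: its centre, 20 mm above the plate's top. x: its own axis. y and z turn with it as it rolls (z is up at the start).
- small_cap: Smaller can capacitor: plain black cylinder, diameter 30 mm, length 60 mm, about 60 g (hidden variation), lying loose on the plate roughly parallel to the line, its axis 70 to 100 mm from it on the other side of the line from the larger one and at the other half of its length, so that the two roll in separate lanes. Origin: its centre, 15 mm above the plate's top. x: its own axis. y and z turn with it as it rolls (z is up at the start).
- transformer: Block transformer standing loose on the plate, 36 x 42 x 30 mm high, 180 g; leave alone. Origin: centre of its underside.
- upright_cap: Small black capacitor standing loose and upright on the plate, diameter 25 mm, 40 mm high; leave alone. Origin: centre of its underside.
- spool: Solder spool standing on the bench beside the plate, diameter 52 mm, 36 mm high; leave alone. Origin: centre of its underside.
- flux_tin: Flat round tin on the bench beside the plate, diameter 68 mm, 26 mm high; leave alone. Origin: centre of its underside.
Mind the look-alikes: they are no part of the job. Leave any red look-alike of the small_cap alone.

How it is judged:
On the way, in this order (a step that is already met when the one before it is completed fails the run):
1. the larger capacitor has rolled over about half a turn (angle between big_cap's own z axis and vertical above 2.2 rad), for 0.02 s.
2. the larger capacitor lies still along the line (y of big_cap in the frame of plate between -0.008 and 0.008 m and x of big_cap in the frame of plate between -0.125 and 0.125 m and angle between the x axis of big_cap and the x axis of plate, either way round below 0.17 rad and height (world z) of big_cap between 0.021 and 0.027 m and linear speed of big_cap below 0.01 m/s), for 0.2 s.
3. the smaller capacitor has rolled over about half a turn (angle between small_cap's own z axis and vertical above 2.2 rad), for 0.02 s.
At the end, for the whole second after the job is handed in: Both capacitors lie on the plate at rest, each with its centre within 8 mm of the middle of the black line (across it), within the line's 250 mm length, and its axis within 0.17 rad of the line's direction (all of step 2 and y of small_cap in the frame of plate between -0.008 and 0.008 m and x of small_cap in the frame of plate between -0.125 and 0.125 m and angle between the x axis of small_cap and the x axis of plate, either way round below 0.17 rad and height (world z) of small_cap between 0.016 and 0.022 m and linear speed of small_cap below 0.01 m/s); the robot touches nothing.
It fails at once if the fingers push a capacitor from low on its side instead of its top ((contact force between big_cap and the fingers above 0.3 N and height (world z) of the grasp point below 0.043 m) or (contact force between small_cap and the fingers above 0.3 N and height (world z) of the grasp point below 0.0365 m)).
It fails at once if a capacitor is lifted more than 12 mm off the plate, or leaves the plate (height (world z) of big_cap above 0.036 m or height (world z) of small_cap above 0.031 m).
It fails at once if the transformer or the upright capacitor on the plate is moved more than 10 mm (distance of any of transformer, upright_cap from where it was at the start of the episode above 0.01 m).
It fails at once if the solder spool or the flat tin beside the plate is moved more than 10 mm (distance of any of spool, flux_tin from where it was at the start of the episode above 0.01 m).
It also fails if it takes over 67 s, if anything falls off the work surface, if the arm or the gripper's body presses on something with over 40 N, if the wrist force passes 120 N, or if a joint passes its speed limit or range.

## Working session

There is one attempt and no reset: what is moved stays moved. The work goes in short steps, Python scripts to look and compute and a tool call to move; the robot and the scene stay as the last step left them, time stands still between calls to the robot, and variables do not carry over. Pictures are saved under pics/ and viewed, at most 10 in all, crops included, and the job is handed in when it is done.

Besides the shell and the picture viewer there is one more tool, called after "Call:" as name([rows], argument=value, ...), one row to a line, values as JSON. play_rows: Moves the arm, as the interface text tells. Its arguments: {"type":"object","properties":{"increments":{"type":"array","items":{"type":"array","items":{"type":"array","items":{"type":"number"}}}},"grip_force":{"type":"number"}},"required":["increments"]}

```bash
mkdir -p pics
cat > h.py <<'E'
import numpy as np, cv2
from scipy.spatial.transform import Rotation as R
from bench import env
def rot(p):
    w,x,y,z=p["orientation"]; return R.from_quat([x,y,z,w]).as_matrix()
def ray(p,u,v):
    K=np.array(p["K"]); d=np.array([(u-K[0,2])/K[0,0],-(v-K[1,2])/K[1,1],-1.]); return rot(p)@d
def onz(p,u,v,z):
    d=ray(p,u,v); o=np.array(p["position"]); return o+d*(z-o[2])/d[2]
def proj(p,X):
    K=np.array(p["K"]); c=rot(p).T@(np.array(X)-np.array(p["position"])); return K[0,0]*c[0]/-c[2]+K[0,2], K[1,1]*-c[1]/-c[2]+K[1,2]
def save(p,n): cv2.imwrite("pics/"+n,p["pixels"][:,:,::-1])
E
python3 - <<'E'
from h import *
t=env.get_image("top"); s=env.get_image("side")
both=np.vstack([t["pixels"],s["pixels"]])
cv2.imwrite("pics/a.png",t["pixels"][:,:,::-1]); cv2.imwrite("pics/b.png",s["pixels"][:,:,::-1])
print(t["position"],t["orientation"],t["K"],{k for k in t})
for n in ["big_cap","small_cap","transformer","upright_cap","plate"]:
  for p in (t,s):
    for o in env.outline_of(n,p)[:3]: print(n,p["shot"],o["p"],o["bbox"])
o=env.get_obs();print(o["clock"],o["tcp_pos"],o["tool_rot"],o["wrist_force"])
E
```

```text
[0.39377679 0.1151746  1.02299658] [-0.70221554 -0.03250249  0.047277    0.70964907] [[477.49156609   0.         314.41645521]
 [  0.         477.49156609 233.77092606]
 [  0.           0.           1.        ]] {'shot', 'orientation', 'K', 'pixels', 'position'}
big_cap 1 0.9 [392.3, 156.7, 412.7, 201.6]
big_cap 2 0.83 [450.5, 258.5, 502.7, 301.2]
small_cap 1 0.92 [236.4, 235.6, 253.9, 264.2]
small_cap 1 0.67 [288.8, 298.2, 320.5, 322.1]
small_cap 1 0.67 [240.0, 309.5, 269.0, 341.9]
small_cap 2 0.97 [258.2, 201.8, 291.0, 232.1]
small_cap 2 0.92 [185.5, 242.2, 224.7, 268.2]
small_cap 2 0.61 [233.2, 267.0, 275.6, 294.6]
transformer 1 0.76 [425.2, 229.1, 445.8, 248.7]
transformer 2 0.95 [440.4, 332.7, 481.5, 369.3]
upright_cap 1 0.51 [300.9, 163.1, 312.7, 178.9]
upright_cap 1 0.25 [426.4, 231.6, 447.1, 249.1]
upright_cap 2 0.81 [384.9, 199.0, 400.3, 227.5]
upright_cap 2 0.39 [447.6, 258.6, 502.7, 301.0]
plate 1 0.69 [278.1, 148.7, 458.6, 278.2]
plate 2 0.69 [271.5, 199.8, 566.7, 419.2]
0.6 [ 0.21671522 -0.63926599  0.22259948] [2.81127268e-05 9.86683722e-01 1.62650642e-01 2.88231276e-05] [0.2626057  0.47818446 0.3875276 ]
```

View pics/a.png

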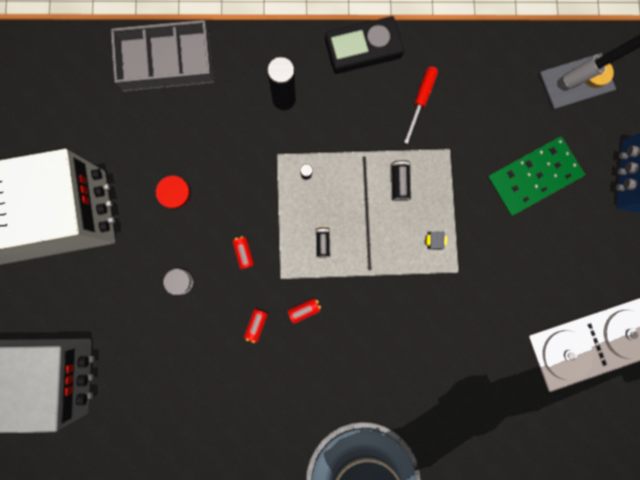

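View pics/b.png

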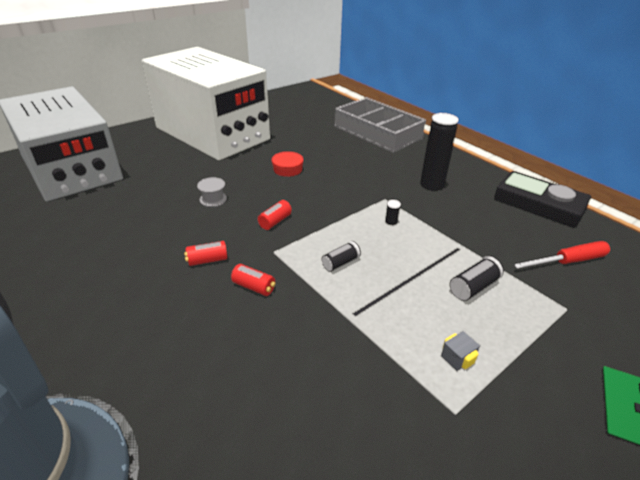

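The top view shows the line from (365,157) to (369,269), the big cap at (401,181), the transformer at (436,240) and the upright cap at (306,172). Small-cap candidates are the black one on the plate at (323,242) and the red ones at (243,253), (304,311) and (256,326). The black one on the plate fits, because it is a plain black cylinder on the other side of the line and at its other half. I'll confirm it in a crop and measure.

Run:
```python
from h import *
t=env.get_image("top")
im=t["pixels"]; c=im[145:285,270:465]
cv2.imwrite("pics/c.png",cv2.resize(c,None,fx=4,fy=4,interpolation=cv2.INTER_CUBIC)[:,:,::-1])
g=cv2.cvtColor(im,cv2.COLOR_RGB2GRAY)
m=(g<90).astype(np.uint8); m[:156]=0;m[270:]=0;m[:,:284]=0;m[:,450:]=0
n,l,st,ce=cv2.connectedComponentsWithStats(m)
for i in range(1,n):
  if st[i,4]<25: continue
  ys,xs=np.where(l==i); r=cv2.minAreaRect(np.c_[xs,ys].astype(np.float32)); 
  B=cv2.boxPoints(r)
  z=0.004 if st[i,2]<9 and st[i,3]>80 else 0.02
  W=np.array([onz(t,u,v,z)[:2] for u,v in B]); e=[W[1]-W[0],W[2]-W[1]]
  e.sort(key=lambda q:-np.hypot(*q)); L=e[0]
  print(st[i,:4],"ctr",W.mean(0).round(4),"len",np.hypot(*e[0]).round(4),np.hypot(*e[1]).round(4),"ang",np.degrees(np.arctan2(L[1],L[0])).round(1))
k=cv2.fitLine
sel=[i for i in range(1,n) if st[i,3]>80][0]
ys,xs=np.where(l==sel);a=np.polyfit(ys,xs,1);P=[onz(t,np.polyval(a,y),y,.004) for y in (ys.min(),ys.max())]
print(P)
```

```text
[363 157   8 112] ctr [ 0.556  -0.0201] len 0.2432 0.0047 ang -178.7
[391 165  20  35] ctr [ 0.618  -0.0924] len 0.0754 0.0402 ang -179.9
[316 232  14  25] ctr [0.486 0.076] len 0.0511 0.0269 ang -178.2
[array([ 0.67760264, -0.01712304,  0.004     ]), array([ 0.43453348, -0.0229827 ,  0.004     ])]
```

View pics/c.png

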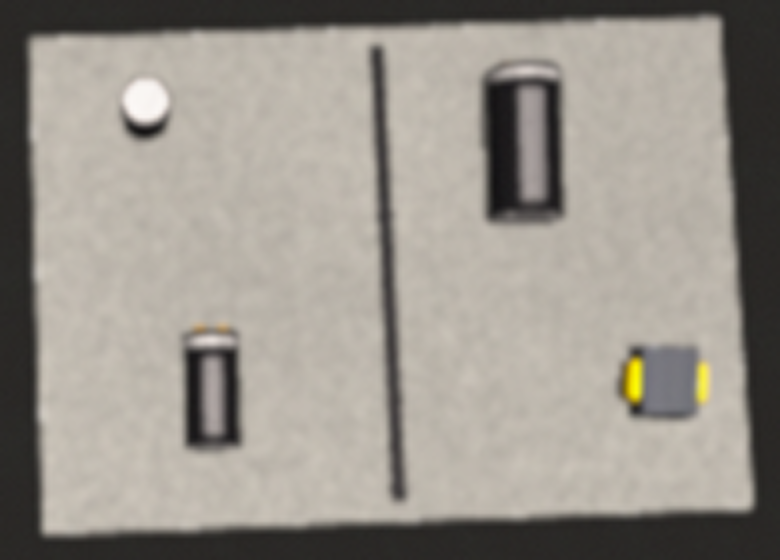

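The crop confirms it: the plain black small cap is at about (323,242) in the full image, and the big one is at (401,180). The line lies at y ≈ -0.020 with a yaw of 1.4°. Big cap is at about (0.62, -0.092) and small at about (0.488, 0.076). I'm moving now with fingers closed and tool y across the line.

Call:
play_rows([
  [[0.024,0.032,0,0,0,-1.73,-1],[0.048,0.064,0,0,0,-3.5,-1],[0.072,0.096,0,0,0,-5.2,-1],[0.096,0.128,0,0,0,-6.9,-1],[0.12,0.16,0,0,0,-8.7,-1],[0.144,0.192,0,0,0,-10.4,-1],[0.168,0.224,0,0,0,-12.1,-1],[0.192,0.256,0,0,0,-13.8,-1],[0.216,0.288,0,0,0,-15.6,-1],[0.24,0.32,0,0,0,-17.3,-1]],
], grip_force=5)

```text
clock: 1.48
tcp_pos: [0.4576, -0.3176, 0.223]
tool_rot: [0.0, 1.0, 0.012, 0.0]
wrist_force: [0.7, -0.4, 0.0]
finger_gap: 0.0282
grip_force: 0.0
```

Call:
play_rows([
  [[0.025,0.032,-0.01,0,0,0,-1],[0.05,0.064,-0.02,0,0,0,-1],[0.075,0.096,-0.03,0,0,0,-1],[0.1,0.128,-0.05,0,0,0,-1],[0.125,0.16,-0.07,0,0,0,-1],[0.145,0.19,-0.095,0,0,0,-1],[0.163,0.215,-0.12,0,0,0,-1],[0.163,0.215,-0.14,0,0,0,-1],[0.163,0.215,-0.15,0,0,0,-1],[0.163,0.215,-0.15,0,0,0,-1]],
])

```text
clock: 2.32
tcp_pos: [0.6175, -0.1043, 0.0697]
tool_rot: [-0.0, 1.0, 0.013, -0.003]
wrist_force: [-0.2, -0.8, 0.3]
finger_gap: 0.0001
grip_force: 0.0
```

Run:
```python
from h import *
o=env.get_obs();print(o["clock"],o["tcp_pos"],o["tool_rot"],o["wrist_force"],o["finger_gap"])
w=env.get_image("wrist");save(w,"d.png");print(w["position"],[proj(w,p) for p in [(.58,-.092,.024),(.66,-.092,.024),o["tcp_pos"]]])
```

```text
2.3167 [ 0.61745501 -0.10432755  0.06969451] [-3.88595036e-05  9.99913722e-01  1.27613979e-02 -3.11342815e-03] [-0.16771929 -0.78785491  0.3287252 ] 0.0001401979116357248
[ 0.69113166 -0.10275953  0.23222191] [(np.float64(299.0181560038284), np.float64(321.90986534404817)), (np.float64(300.2802295878147), np.float64(194.03696782570876)), (np.float64(320.13447068122247), np.float64(297.67911379354))]
```

View pics/d.png

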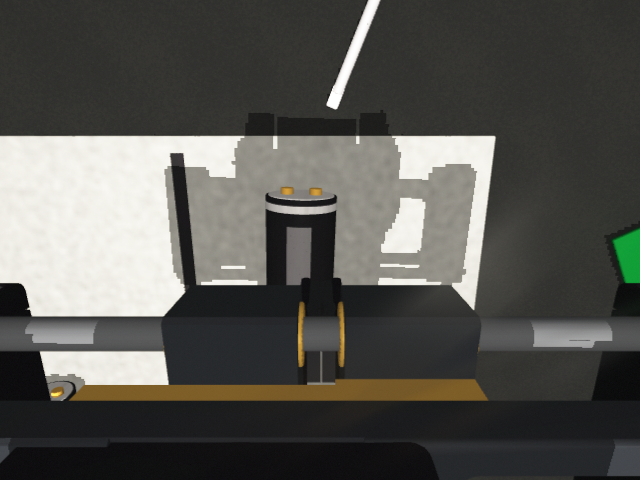

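The wrist view shows the big cap with edges at columns 266 and 336 and its far end at row 195, matching the estimate. I'm going down gently onto its top.

Call:
play_rows([
  [[0,0,-0.012,0,0,0,-1],[0,0,-0.02,0,0,0,-1],[0,0,-0.024,0,0,0,-1],[0,0,-0.0255,0,0,0,-1],[0,0,-0.0265,0,0,0,-1],[0,0,-0.0265,0,0,0,-1]],
])

```text
clock: 2.87
tcp_pos: [0.6198, -0.1046, 0.0463]
tool_rot: [0.0, 1.0, 0.012, 0.0]
wrist_force: [-0.7, 0.7, 0.1]
finger_gap: 0.0005
grip_force: 0.0
```

Call:
play_rows([
  [[0,0,-0.001,0,0,0,-1],[0,0,-0.002,0,0,0,-1],[0,0,-0.003,0,0,0,-1],[0,0,-0.003,0,0,0,-1]],
])

```text
clock: 3.2
tcp_pos: [0.6201, -0.1045, 0.0436]
tool_rot: [0.0, 1.0, 0.012, 0.0]
wrist_force: [0.3, 0.2, 2.4]
finger_gap: 0.0006
grip_force: 1.2
```

Call:
play_rows([
  [[0,0.001,-0.0005,0,0,0,-1],[0,0.005,-0.0005,0,0,0,-1],[0,0.011,-0.0005,0,0,0,-1],[0,0.018,-0.0005,0,0,0,-1],[0,0.025,-0.0005,0,0,0,-1],[0,0.032,-0.0005,0,0,0,-1],[0,0.039,-0.0005,0,0,0,-1],[0,0.044,-0.0005,0,0,0,-1],[0,0.046,-0.0005,0,0,0,-1],[0,0.046,-0.0005,0,0,0,-1]],
])

```text
clock: 4.03
tcp_pos: [0.6205, -0.0571, 0.0432]
tool_rot: [-0.0, 1.0, 0.013, 0.001]
wrist_force: [-0.6, 1.0, 6.2]
finger_gap: 0.0006
grip_force: 3.3
```

```bash
cat > meas.py <<'E'
from h import *
import sys
def cap(name):
  R_=.02 if name=="big_cap" else .015
  for v in sys.argv[2:] or ["top","side"]:
    p=env.get_image(v)
    for o in env.outline_of(name,p)[:4]:
      m=o["pixels"]; px=p["pixels"].astype(int)[m]
      red=np.mean((px[:,0]>px[:,1]+60))
      if red>.3 or m.sum()<20: continue
      ys,xs=np.where(m); r=cv2.minAreaRect(np.c_[xs,ys].astype(np.float32)); B=cv2.boxPoints(r)
      W=np.array([onz(p,a,b,.004+R_)[:2] for a,b in B]); c=W.mean(0)
      e=sorted([W[1]-W[0],W[2]-W[1]],key=lambda q:-np.hypot(*q))
      ln=-.0201+.0241*(c[0]-.556)
      print(v,o["p"],"c",c.round(4),"off",round(c[1]-ln,4),[np.hypot(*q).round(4) for q in e],"ang",np.degrees(np.arctan(e[0][1]/e[0][0])).round(1),m.sum())
  o=env.get_obs();print(o["clock"],o["tcp_pos"].round(4),o["wrist_force"].round(1))
cap(sys.argv[1])
E
python3 meas.py big_cap
```

```text
top 0.54 c [ 0.5919 -0.0698] off -0.0505 [np.float64(0.045), np.float64(0.0325)] ang 89.6 281
side 0.82 c [ 0.6216 -0.07  ] off -0.0515 [np.float64(0.1215), np.float64(0.0557)] ang 2.0 1208
4.2333 [ 0.6205 -0.0583  0.0434] [-1.1  0.2  7.3]
```

Call:
play_rows([
  [[0,0,0.004,0,0,0,-1],[0,0,0.012,0,0,0,-1],[0,-0.012,0.014,0,0,0,-1],[0,-0.024,0.012,0,0,0,-1],[0,-0.024,0.012,0,0,0,-1],[0,-0.024,0.006,0,0,0,-1],[0,-0.024,0.003,0,0,0,-1],[0,-0.024,0.0015,0,0,0,-1],[0,-0.024,0.0005,0,0,0,-1],[0,-0.024,0.0003,0,0,0,-1]],
])

```text
clock: 5.07
tcp_pos: [0.6191, -0.0822, 0.0432]
tool_rot: [0.0, 1.0, 0.013, -0.001]
wrist_force: [-3.9, -2.1, 7.4]
finger_gap: 0.0005
grip_force: 3.5
```

Call:
play_rows([
  [[0,0.001,0,0,0,0,-1],[0,0.005,0,0,0,0,-1],[0,0.011,0,0,0,0,-1],[0,0.018,0,0,0,0,-1],[0,0.025,0,0,0,0,-1],[0,0.032,0,0,0,0,-1],[0,0.039,0,0,0,0,-1],[0,0.044,0,0,0,0,-1],[0,0.046,0,0,0,0,-1],[0,0.046,0,0,0,0,-1]],
])

```text
clock: 5.9
tcp_pos: [0.6197, -0.0344, 0.0434]
tool_rot: [-0.0, 1.0, 0.014, -0.0]
wrist_force: [-2.9, 0.7, 8.4]
finger_gap: 0.0005
grip_force: 3.7
```

```bash
python3 meas.py big_cap side
```

```text
side 0.72 c [ 0.6217 -0.0483] off -0.0298 [np.float64(0.1189), np.float64(0.0591)] ang -1.4 1226
6.0 [ 0.6197 -0.0352  0.0435] [-3.   0.8  7.5]
```

Call:
play_rows([
  [[0,0,0.004,0,0,0,-1],[0,0,0.012,0,0,0,-1],[0,-0.012,0.014,0,0,0,-1],[0,-0.025,0.012,0,0,0,-1],[0,-0.025,0.012,0,0,0,-1],[0,-0.025,0.006,0,0,0,-1],[0,-0.025,0.003,0,0,0,-1],[0,-0.025,0.0015,0,0,0,-1],[0,-0.025,0.0007,0,0,0,-1],[0,-0.025,0.0004,0,0,0,-1]],
])

```text
clock: 6.83
tcp_pos: [0.6193, -0.0607, 0.0428]
tool_rot: [-0.0, 1.0, 0.013, -0.001]
wrist_force: [-0.1, 0.5, 0.6]
finger_gap: 0.0005
grip_force: 0.1
```

Call:
play_rows([
  [[0,0.001,0,0,0,0,-1],[0,0.005,0,0,0,0,-1],[0,0.011,0,0,0,0,-1],[0,0.018,0,0,0,0,-1],[0,0.025,0,0,0,0,-1],[0,0.032,0,0,0,0,-1],[0,0.039,0,0,0,0,-1],[0,0.044,0,0,0,0,-1],[0,0.047,0,0,0,0,-1],[0,0.047,0,0,0,0,-1]],
])

```text
clock: 7.67
tcp_pos: [0.6203, -0.0124, 0.0438]
tool_rot: [-0.0, 1.0, 0.013, 0.001]
wrist_force: [-0.2, -0.2, 4.9]
finger_gap: 0.0005
grip_force: 2.8
```

Call:
play_rows([
  [[0,0,0.004,0,0,0,-1],[0,0,0.02,0,0,0,-1],[-0.03,0,0.05,0,0,0,-1],[-0.06,0,0.08,0,0,0,-1],[-0.06,0,0.08,0,0,0,-1]],
])

```text
clock: 8.08
tcp_pos: [0.5575, -0.015, 0.1272]
tool_rot: [0.001, 1.0, 0.012, 0.001]
wrist_force: [0.0, 0.5, -0.1]
finger_gap: 0.0006
grip_force: 0.0
```

```bash
python3 meas.py big_cap
python3 - <<'E'
from h import *
w=env.get_image("wrist");save(w,"e.png")
s=env.get_image("side");cv2.imwrite("pics/f.png",cv2.resize(s["pixels"][190:420,270:570],None,fx=2.5,fy=2.5)[:,:,::-1])
for y in(-.025,-.0186): print([np.round(proj(w,(x,y,.024))) for x in(.58,.66)])
E
```

```text
side 0.87 c [ 0.622 -0.024] off -0.0055 [np.float64(0.1173), np.float64(0.061)] ang 0.5 1210
8.2833 [ 0.5599 -0.0149  0.1226] [-1.3  0.   0.1]
[array([335., 216.]), array([339.,  97.])]
[array([326., 216.]), array([329.,  97.])]
```

View pics/e.png

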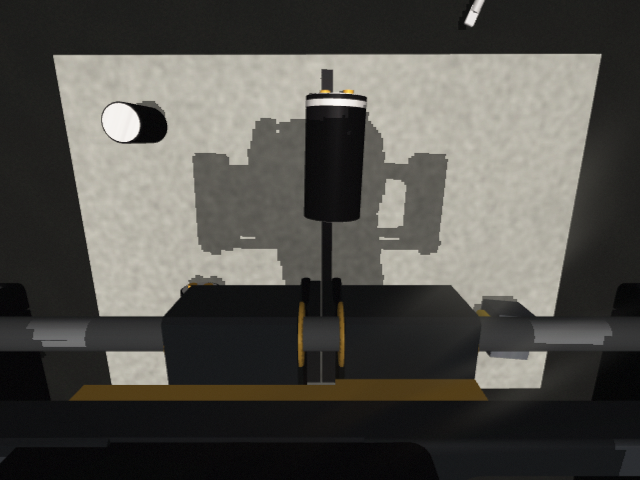

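In the wrist view the line is at columns 326 and 327 (near and far), and the cap's axis at 332.5 and 335.5. So it lies parallel but about 4.5 mm short, with the tops of the upright cap at (120,122) and the transformer at (505,330) unmoved. I'm making one small 9 mm finger stroke.

Call:
play_rows([
  [[0.03,-0.007,-0.02,0,0,0,-1],[0.06,-0.013,-0.05,0,0,0,-1],[0.06,-0.013,-0.065,0,0,0,-1],[0.06,-0.013,-0.074,0,0,0,-1],[0.06,-0.013,-0.077,0,0,0,-1],[0.06,-0.013,-0.079,0,0,0,-1],[0.06,-0.013,-0.08,0,0,0,-1],[0.06,-0.013,-0.0803,0,0,0,-1],[0.06,-0.013,-0.0803,0,0,0,-1]],
])

```text
clock: 9.13
tcp_pos: [0.6192, -0.027, 0.0442]
tool_rot: [0.0, 1.0, 0.013, -0.0]
wrist_force: [-3.2, 0.1, 8.2]
finger_gap: 0.0005
grip_force: 4.0
```

Call:
play_rows([
  [[0,0.001,0,0,0,0,-1],[0,0.003,0,0,0,0,-1],[0,0.006,0,0,0,0,-1],[0,0.008,0,0,0,0,-1],[0,0.009,0,0,0,0,-1],[0,0.009,0,0,0,0,-1],[0,0.009,0.004,0,0,0,-1],[0,0.009,0.02,0,0,0,-1],[-0.03,0.009,0.05,0,0,0,-1],[-0.06,0.009,0.08,0,0,0,-1]],
])

```text
clock: 9.97
tcp_pos: [0.5598, -0.0179, 0.1214]
tool_rot: [-0.0, 1.0, 0.013, -0.001]
wrist_force: [-0.6, -0.2, 0.6]
finger_gap: 0.0007
grip_force: 0.0
```

```bash
cat > wr.py <<'E'
from h import *
def wr(rows,lo,hi):
  w=env.get_image("wrist");g=cv2.GaussianBlur(cv2.cvtColor(w["pixels"],cv2.COLOR_RGB2GRAY),(3,3),0)
  for r in rows:
    d=np.where(g[r,lo:hi]<55)[0]+lo
    s=np.split(d,np.where(np.diff(d)>2)[0]+1)
    print(r,[(int(q[0]),int(q[-1])) for q in s if len(q)>4])
  return w
E
python3 - <<'E'
from wr import *
env.get_image("top")
w=wr([75,80,90,110,130,150,170,190,205,230,250],260,420)
for y in(-.025,-.0186): print([np.round(proj(w,(x,y,.024))) for x in(.58,.66)],[np.round(proj(w,(x,y,.004))) for x in(.56,.66)])
print(env.get_obs()["tcp_pos"],env.get_obs()["clock"])
save(w,"g.png")
E
```

```text
75 [(319, 326)]
80 [(319, 326)]
90 [(296, 342)]
110 [(295, 352)]
130 [(294, 351)]
150 [(293, 350)]
170 [(293, 349)]
190 [(293, 348)]
205 [(293, 347)]
230 [(318, 327)]
250 [(318, 327)]
[array([331., 210.]), array([334.,  93.])] [array([329., 230.]), array([333.,  96.])]
[array([322., 210.]), array([325.,  92.])] [array([321., 230.]), array([325.,  96.])]
[ 0.55936275 -0.01797386  0.12592068] 10.0667
```

The big cap is centred: its axis is at columns 323.5 and 320, with the line at 322.5. Next is the small cap, pushed in the -y direction.

Call:
play_rows([
  [[-0.01,0.02,0,0,0,0,-1],[-0.03,0.05,0,0,0,0,-1],[-0.05,0.08,0,0,0,0,-1],[-0.07,0.106,-0.02,0,0,0,-1],[-0.07,0.106,-0.05,0,0,0,-1],[-0.07,0.106,-0.07,0,0,0,-1],[-0.07,0.106,-0.08,0,0,0,-1],[-0.07,0.106,-0.085,0,0,0,-1],[-0.07,0.106,-0.087,0,0,0,-1],[-0.07,0.106,-0.087,0,0,0,-1]],
])

```text
clock: 10.9
tcp_pos: [0.4914, 0.0875, 0.035]
tool_rot: [-0.0, 1.0, 0.012, 0.0]
wrist_force: [0.2, 0.9, 0.1]
finger_gap: 0.0005
grip_force: 0.0
```

Call:
play_rows([
  [[0,0,-0.001,0,0,0,-1],[0,0,-0.002,0,0,0,-1],[0,0,-0.0025,0,0,0,-1],[0,0,-0.0025,0,0,0,-1]],
])

```text
clock: 11.23
tcp_pos: [0.4919, 0.0881, 0.0337]
tool_rot: [-0.0, 1.0, 0.012, 0.001]
wrist_force: [-1.4, -0.3, 4.8]
finger_gap: 0.0004
grip_force: 2.5
```

```bash
python3 meas.py small_cap
```

```text
side 0.92 c [0.4903 0.0746] off 0.0963 [np.float64(0.0788), np.float64(0.0447)] ang 0.7 692
11.4333 [0.4919 0.0882 0.0337] [-0.6  0.1  4.8]
```

Call:
play_rows([
  [[0,-0.001,0,0,0,0,-1],[0,-0.005,0,0,0,0,-1],[0,-0.011,0,0,0,0,-1],[0,-0.018,0,0,0,0,-1],[0,-0.025,0,0,0,0,-1],[0,-0.032,0,0,0,0,-1],[0,-0.039,0,0,0,0,-1],[0,-0.044,0,0,0,0,-1],[0,-0.046,0,0,0,0,-1],[0,-0.046,0,0,0,0,-1]],
])

```text
clock: 12.27
tcp_pos: [0.492, 0.0407, 0.0331]
tool_rot: [0.0, 1.0, 0.012, 0.001]
wrist_force: [0.6, -1.1, 6.8]
finger_gap: 0.0009
grip_force: 3.5
```

Call:
play_rows([
  [[0,0,0.004,0,0,0,-1],[0,0,0.012,0,0,0,-1],[0,0.012,0.014,0,0,0,-1],[0,0.024,0.012,0,0,0,-1],[0,0.024,0.012,0,0,0,-1],[0,0.024,0.006,0,0,0,-1],[0,0.024,0.003,0,0,0,-1],[0,0.024,0.0015,0,0,0,-1],[0,0.024,0.0005,0,0,0,-1],[0,0.024,0,0,0,0,-1]],
])

```text
clock: 13.1
tcp_pos: [0.4903, 0.066, 0.0331]
tool_rot: [0.0, 1.0, 0.012, -0.001]
wrist_force: [-5.2, 1.8, 16.0]
finger_gap: 0.0007
grip_force: 7.7
```

```bash
python3 meas.py small_cap side
```

```text
side 0.56 c [0.4906 0.0527] off 0.0744 [np.float64(0.08), np.float64(0.0448)] ang 3.9 681
13.2 [0.4903 0.0661 0.0332] [-4.   1.4 12.6]
```

Call:
play_rows([
  [[0,-0.001,0.0004,0,0,0,-1],[0,-0.005,0.0004,0,0,0,-1],[0,-0.011,0.0004,0,0,0,-1],[0,-0.018,0.0004,0,0,0,-1],[0,-0.025,0.0004,0,0,0,-1],[0,-0.032,0.0004,0,0,0,-1],[0,-0.039,0.0004,0,0,0,-1],[0,-0.044,0.0004,0,0,0,-1],[0,-0.046,0.0004,0,0,0,-1],[0,-0.046,0.0004,0,0,0,-1]],
])

```text
clock: 14.03
tcp_pos: [0.4908, 0.0179, 0.0332]
tool_rot: [0.001, 1.0, 0.011, -0.0]
wrist_force: [-2.2, -1.2, 8.1]
finger_gap: 0.0006
grip_force: 4.1
```

Call:
play_rows([
  [[0,0,0.004,0,0,0,-1],[0,0,0.012,0,0,0,-1],[0,0.012,0.014,0,0,0,-1],[0,0.025,0.012,0,0,0,-1],[0,0.025,0.012,0,0,0,-1],[0,0.025,0.006,0,0,0,-1],[0,0.025,0.003,0,0,0,-1],[0,0.025,0.0015,0,0,0,-1],[0,0.025,0.0005,0,0,0,-1],[0,0.025,0.0002,0,0,0,-1]],
])

```text
clock: 14.87
tcp_pos: [0.4903, 0.0444, 0.0328]
tool_rot: [0.0, 1.0, 0.012, -0.001]
wrist_force: [-2.0, 0.6, 1.6]
finger_gap: 0.0004
grip_force: 1.2
```

```bash
python3 meas.py small_cap side
```

```text
side 0.67 c [0.4902 0.0271] off 0.0488 [np.float64(0.0796), np.float64(0.0438)] ang -0.2 772
14.9667 [0.4906 0.0445 0.0329] [ 0.3 -0.1  0.8]
```

The cap rolled on a bit and the finger is at its edge, so I'll reseat it closer to the top.

Call:
play_rows([
  [[0,0,0.005,0,0,0,-1],[0,-0.003,0.008,0,0,0,-1],[0,-0.007,0.008,0,0,0,-1],[0,-0.007,0.006,0,0,0,-1],[0,-0.007,0.003,0,0,0,-1],[0,-0.007,0.001,0,0,0,-1],[0,-0.007,0,0,0,0,-1],[0,-0.007,0,0,0,0,-1]],
])

```text
clock: 15.63
tcp_pos: [0.4909, 0.0385, 0.0337]
tool_rot: [-0.0, 1.0, 0.013, -0.0]
wrist_force: [-2.8, 1.3, 10.9]
finger_gap: 0.0003
grip_force: 5.3
```

Call:
play_rows([
  [[0,-0.001,0,0,0,0,-1],[0,-0.005,0,0,0,0,-1],[0,-0.011,0,0,0,0,-1],[0,-0.018,0,0,0,0,-1],[0,-0.025,0,0,0,0,-1],[0,-0.032,0,0,0,0,-1],[0,-0.037,0,0,0,0,-1],[0,-0.041,0,0,0,0,-1],[0,-0.043,0,0,0,0,-1],[0,-0.043,0,0,0,0,-1]],
])

```text
clock: 16.47
tcp_pos: [0.4906, -0.0057, 0.0326]
tool_rot: [0.0, 1.0, 0.012, -0.0]
wrist_force: [-0.1, -0.4, 0.4]
finger_gap: 0.0004
grip_force: 0.4
```

Call:
play_rows([
  [[0,0,0.004,0,0,0,-1],[0,0,0.02,0,0,0,-1],[0,0,0.02,0,0,0,-1]],
])

```text
clock: 16.72
tcp_pos: [0.4923, -0.0046, 0.0547]
tool_rot: [-0.0, 1.0, 0.013, 0.002]
wrist_force: [0.4, 0.4, -0.6]
finger_gap: 0.0005
grip_force: 0.0
```

```bash
python3 meas.py small_cap side
```

```text
side 0.65 c [0.4898 0.0059] off 0.0276 [np.float64(0.0766), np.float64(0.0412)] ang -2.1 673
16.8167 [ 0.4912 -0.0049  0.0533] [-0.5  0.5 -0. ]
```

Call:
play_rows([
  [[0,0.012,0,0,0,0,-1],[0,0.022,-0.006,0,0,0,-1],[0,0.022,-0.012,0,0,0,-1],[0,0.022,-0.016,0,0,0,-1],[0,0.022,-0.018,0,0,0,-1],[0,0.022,-0.0195,0,0,0,-1],[0,0.022,-0.0202,0,0,0,-1],[0,0.022,-0.0202,0,0,0,-1]],
])

```text
clock: 17.48
tcp_pos: [0.4901, 0.0165, 0.0337]
tool_rot: [0.0, 1.0, 0.012, -0.001]
wrist_force: [-5.0, 1.4, 13.4]
finger_gap: 0.0005
grip_force: 6.8
```

Call:
play_rows([
  [[0,-0.001,0,0,0,0,-1],[0,-0.005,0,0,0,0,-1],[0,-0.011,0,0,0,0,-1],[0,-0.018,0,0,0,0,-1],[0,-0.025,0,0,0,0,-1],[0,-0.031,0,0,0,0,-1],[0,-0.036,0,0,0,0,-1],[0,-0.039,0,0,0,0,-1],[0,-0.04,0,0,0,0,-1],[0,-0.04,0,0,0,0,-1]],
])

```text
clock: 18.32
tcp_pos: [0.4905, -0.0246, 0.033]
tool_rot: [0.001, 1.0, 0.012, -0.0]
wrist_force: [-2.8, -1.1, 6.2]
finger_gap: 0.0007
grip_force: 3.5
```

Call:
play_rows([
  [[0,0,0.004,0,0,0,-1],[0,0,0.02,0,0,0,-1],[-0.02,0,0.05,0,0,0,-1],[-0.055,0,0.09,0,0,0,-1],[-0.055,0,0.09,0,0,0,-1],[-0.055,0,0.09,0,0,0,-1]],
])

```text
clock: 18.82
tcp_pos: [0.4355, -0.0233, 0.1249]
tool_rot: [0.001, 1.0, 0.012, 0.002]
wrist_force: [1.1, 0.2, 0.4]
finger_gap: 0.0003
grip_force: 0.0
```

```bash
python3 meas.py small_cap; python3 meas.py big_cap
python3 - <<'E'
from h import *
w=env.get_image("wrist");save(w,"i.png")
for y in(-.015,-.0215): print([np.round(proj(w,(x,y,.019))) for x in(.46,.52)])
E
```

```text
top 0.5 c [ 0.5039 -0.0116] off 0.0097 [np.float64(0.0384), np.float64(0.0341)] ang -1.5 217
side 0.64 c [ 0.4901 -0.013 ] off 0.0087 [np.float64(0.0839), np.float64(0.0426)] ang 1.4 869
19.0167 [ 0.4361 -0.0232  0.1219] [-0.1 -0.   0.9]
top 0.75 c [ 0.6207 -0.017 ] off 0.0016 [np.float64(0.0894), np.float64(0.0409)] ang -1.5 791
side 0.57 c [ 0.6211 -0.0205] off -0.0019 [np.float64(0.1161), np.float64(0.0647)] ang -2.4 1257
19.2167 [ 0.4358 -0.0231  0.1219] [-0.4 -0.4 -0.6]
[array([310., 208.]), array([311., 122.])]
[array([319., 209.]), array([321., 122.])]
```

View pics/i.png

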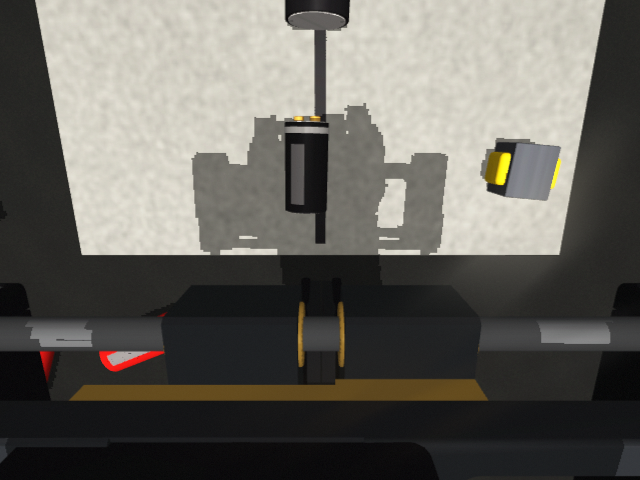

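In the wrist view the small cap's axis is at column 306 and the line at 320, so it needs another 9.5 mm. The big cap sits at (317,15), on the line. The final stroke is 19 mm.

Call:
play_rows([
  [[0.03,0.009,-0.02,0,0,0,-1],[0.055,0.017,-0.05,0,0,0,-1],[0.055,0.017,-0.072,0,0,0,-1],[0.055,0.017,-0.082,0,0,0,-1],[0.055,0.017,-0.086,0,0,0,-1],[0.055,0.017,-0.088,0,0,0,-1],[0.055,0.017,-0.0892,0,0,0,-1],[0.055,0.017,-0.0897,0,0,0,-1],[0.055,0.017,-0.0897,0,0,0,-1]],
])

```text
clock: 20.02
tcp_pos: [0.4897, -0.0067, 0.0344]
tool_rot: [0.0, 1.0, 0.012, -0.0]
wrist_force: [-1.5, 0.1, 1.1]
finger_gap: 0.0005
grip_force: 0.6
```

Call:
play_rows([
  [[0,-0.001,0,0,0,0,-1],[0,-0.004,0,0,0,0,-1],[0,-0.008,0,0,0,0,-1],[0,-0.012,0,0,0,0,-1],[0,-0.016,0,0,0,0,-1],[0,-0.018,0,0,0,0,-1],[0,-0.019,0,0,0,0,-1],[0,-0.019,0,0,0,0,-1],[0,-0.019,0,0,0,0,-1]],
])

```text
clock: 20.77
tcp_pos: [0.4916, -0.0262, 0.0342]
tool_rot: [0.0, 1.0, 0.012, 0.001]
wrist_force: [-1.9, -0.8, 6.2]
finger_gap: 0.0006
grip_force: 3.4
```

Call:
play_rows([
  [[0,0,0.004,0,0,0,-1],[0,0,0.02,0,0,0,-1],[-0.02,0,0.05,0,0,0,-1],[-0.055,0,0.09,0,0,0,-1],[-0.055,0,0.09,0,0,0,-1],[-0.055,0,0.09,0,0,0,-1]],
])

```text
clock: 21.27
tcp_pos: [0.4357, -0.0258, 0.1256]
tool_rot: [0.001, 1.0, 0.012, 0.002]
wrist_force: [0.9, -0.8, -0.1]
finger_gap: 0.0004
grip_force: 0.0
```

Run:
```python
from h import *
w=env.get_image("wrist");save(w,"j.png")
print(env.get_obs()["clock"])
```

```text
21.3167
```

View pics/j.png

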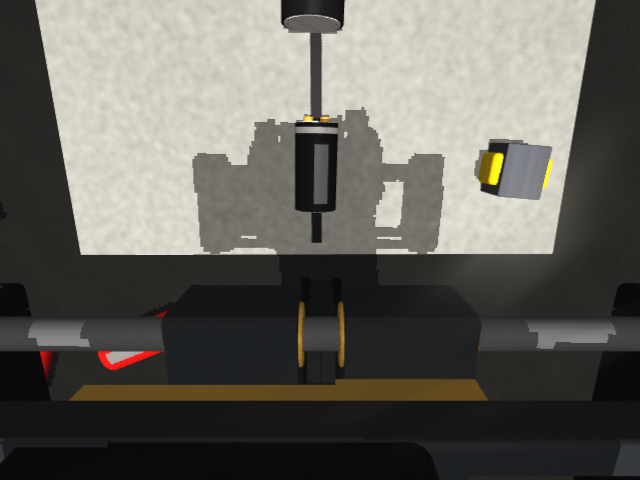

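The small cap's axis (column 316) lies on the line (column 316). The big cap's near end is at about 313, within 2 mm. The hand is clear, so I'll hand it in.

```bash
python3 -c "
from bench import env
print(env.sign_off())"
```

```text
the job is handed in; nothing more can be done
None
```

Both capacitors were rolled onto the black line and lie parallel to it (big one about 2 mm off, small one within 1 mm by the last wrist picture); the hand is clear and the job was handed in at about 21 s, with no verdict returned.

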